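Switch on the touch mixer and hold a vial on its cup

ROBOT

A 7-joint arm with a two-finger parallel gripper is mounted at the origin on a cart in front of the work surface, level with it; the furniture and walls round the work are solid. World frame = base frame: x ahead of the robot, y to its left, z up, the work surface at z = 0. Lengths are in m, angles in rad, forces in N, time in s.
With the tool pointing down it reaches from about 0.35 to 0.775 m from the base axis. Payload 3.1 kg.
Tool frame: the origin (TCP) lies on the centre line of the jaws, within the pads' length; the fingertips stand ahead of it and the grasp point (between the pads) lies 11 mm behind it (ctrl.nose_length is the z of the fingertips in the tool frame, in m); z points along the fingers, y is the line along which they close (so a half turn about z gives the same grasp; the last joint's range is limited). The gripper opens to 85 mm and grips with 20 to 120 N. Pads are 22 mm wide; open, the fingers measure 114 mm over their backs; the gripper's body (76 mm by 85 mm) begins 54 mm behind the grasp point. The pads swing forward as they close: fully open they stand 13 mm farther back than shut.
Start: joints at [-1.19, 0.311, 0.014, 1.512, -0.004, 1.319, -0.027], TCP at [0.226, 0.502, 0.239] pointing down, gripper open.
Joint ranges: [-2.7, 2.7], [-0.3, 1.91], [-1.27, 1.3], [0.12, 2.57], [-1.44, 4.58], [0.2, 2.03], [-3.05, 3.05]. Speed limits (rad/s): [2.79, 2.79, 3.14, 3.14, 3.14, 3.14, 3.14].

INTERFACE

Orientations are given as a rotation vector (axis times angle).
In Python, from plant import status, optics, ticket, ctrl gives the robot as it stands.
- The arm moves only by the tool jog_arm, never from a script. Its argument "moves" is one flat list of numbers, 7 for each row, row after row: the shift along the tool's x, y, z in mm, then the turn, a rotation vector about the tool's x, y, z in rad, then the opening in per cent of the stroke, from 0 (shut) to 100 (fully open). In form: [x, y, z, rx, ry, rz, hand, x, y, z, rx, ry, rz, hand, ...]. A call has 1 to 12 rows; each row shifts and turns the commanded pose from where the row before left it, along the tool's axes as they then stand; what a row does not reach is not made up. A row lasts 1/8 s, in which the tool goes at most 62.5 mm and 10.7 degrees, less where a joint would pass 70% of its speed; a pose out of reach is approached as far as the arm can. A call is refused whole if a number of a shift passes 62.5 or a number of a turn 0.188, either way. A call with a gripper value outside its range is refused whole. The fingers move at their own pace and stop on an object; "force" is the grip in N (left out, the last holds). Time passes only in rows, so rows that do not move let the fingers close. It gives the time, the measured TCP pose, the force, the opening and the grip force at its end, in the units of the state.
- status.read_state(): the state, without advancing time (a new reading comes with each control period).
- optics.capture(name): name is "side" or "top" or "wrist"; returns a dict with "color" (480x640x3 uint8, blue, green, red), "fx", "fy", "cx", "cy" (pixels), "position" and "orientation" of the camera in the world. Camera axes: x right, y up, looking along -z (the intrinsics and any distortion apply to the point x, -y, -z); pixel columns grow to the right and rows downward; lengths in m; the calibration is good to about 2 mm. The wrist camera is an equidistant fisheye: a pixel r from the principal point sees the ray r / f radians off the axis. A picture is of the moment at which its call begins. There is no depth.
- ticket.sign_off(): hands the job in; it is judged then, once.
The state is a dict: "t": time; "qpos": joint angles; "qvel": joint speeds; "tau": joint torques, N m; "tool_pos": TCP position; "eef_rot": TCP orientation; "wrist_force": force on the tool from outside, world axes, zero at the start; "torque": the same for the moment, N m; "width": opening from 0.0 (shut) to 1.0 (fully open); "grip_force": force on a finger pad.
Only numpy, scipy, OpenCV 4.12 (cv2) and the standard library are available. Lean on these libraries where they do the work, as an engineer would, in place of code of your own. Each camera call takes 0.05 s, during which the arm holds its last target. There are 200 camera calls.

TASK

Set the mixer to touch mode by pressing its round key and then its square key, fully down and letting each spring back; leave the narrow bar key unpressed. Then pick up the tallest vial from the bench, stand it upright in the mixer's spring-loaded rubber cup and press the cup down with it about half-way (7 of its 14 mm). Finish while still gripping the vial and holding the cup pressed half-way, with only the vial touching the mixer, and leave the short vial and the dark bottle standing where they are.

Things in the scene. Friction and masses are not known exactly. Their poses are not given: they have to be found in the camera images.
- mixer: white bench-top touch mixer with a box body, fixed to the bench: 170 mm deep (x), 146 mm wide (y), flat deck 50 mm high. Origin under its centre, on the bench; its x axis points from the key row (56 mm in front of the origin) to the back, z up. A low round head (96 mm across, top at 65 mm) behind the keys carries the rubber cup, 36 mm behind the origin.
- cup_floor (a point): centre of the inner floor of the round black rubber cup; 89 mm above the bench at rest, moves down with the cup. The cup is open at the top, rim 9 mm above this floor; the inside is about 25 mm across at the floor, widening to 34 mm at the rim; 42 mm across outside at the rim. z up.
- cup (a joint): travel of the cup in m: 0 at rest (up), 0.014 at its bottom stop. It goes straight down against a spring: 2 N starts it, 6 N at 0.007 (half-way), 10 N at the stop; it springs back up when let go.
- round_key_top (a point): Round grey key, 22 mm across. Spring key on the front deck of the mixer; this point is the centre of its top face, 66 mm above the bench at rest (the cap stands 11 mm proud of a black 36 x 34 mm bezel). The three keys stand in a row across the deck, 43 mm from centre to centre, in any order.
- square_key_top (a point): Square grey key, 21 x 21 mm. Spring key on the front deck of the mixer; this point is the centre of its top face, 66 mm above the bench at rest (the cap stands 11 mm proud of a black 36 x 34 mm bezel). The three keys stand in a row across the deck, 43 mm from centre to centre, in any order.
- bar_key_top (a point): Narrow oblong grey key, 30 mm (front to back) x 9 mm; not to be pressed. Spring key on the front deck of the mixer; this point is the centre of its top face, 66 mm above the bench at rest (the cap stands 11 mm proud of a black 36 x 34 mm bezel). The three keys stand in a row across the deck, 43 mm from centre to centre, in any order.
- round_key (a joint): travel of the round key in m: 0 at rest, 0.006 fully down. It goes straight down; 1.5 N starts it and 5 N bottoms it, and it springs back. It counts as pressed beyond 0.004.
- square_key (a joint): travel of the square key in m: 0 at rest, 0.006 fully down. It goes straight down; 1.5 N starts it and 5 N bottoms it, and it springs back. It counts as pressed beyond 0.004.
- bar_key (a joint): travel of the bar key in m: 0 at rest, 0.006 fully down. It goes straight down; 1.5 N starts it and 5 N bottoms it, and it springs back. It counts as pressed beyond 0.004. Leave it alone.
- vial_center (a point): centre (half-way up) of the tallest vial, the one to be mixed: clear glass vial with a grey-blue crimped cap, 20 mm across, 57 mm tall, about 20 g, standing on the bench; z along its axis. Grip it by the upper part, fingertips at least 15 mm above its foot, so that the fingers stay clear of the cup's rim.
- tall_vial: the same tallest vial; origin at the centre of its foot, 28.5 mm below its centre. It stands in a row across (along y) with the short vial and the dark bottle, in any order, at least 75 mm between centres. The front wall of a fixed steel tray, 35 mm high, runs 28 mm or more behind (+x) its axis, so fingers fit best left and right of it.
- short_vial_center (a point): centre of the short clear vial, 17 mm across, 39 mm tall, standing in the same row; bystander.
- dark_bottle_center (a point): centre of the small dark bottle with a white screw cap, 20 mm across, 46 mm tall, standing in the same row; bystander.
Not all that is in view belongs to the job. Leave any pink or purple look-alike of the tall_vial alone.

How it is judged:
On the way, in this order (a step that is already met when the one before it is completed fails the run):
1. the round key is pressed down, the square and bar keys are not (value of joint round_key above 0.004 m and value of joint each of square_key, bar_key below 0.0015 m), for 0.05 s.
2. the round key is up again and the square key is pressed down, the bar key is not (value of joint square_key above 0.004 m and value of joint each of round_key, bar_key below 0.0015 m), for 0.05 s.
3. all keys are up again and the tallest vial is lifted off the bench in the fingers (value of joint each of round_key, square_key, bar_key below 0.0015 m and height (world z) of vial_center above 0.05 m and contact force between the fingers and tall_vial above 1 N), for 0.1 s.
At the end, for the whole second after the job is handed in: The tallest vial stands upright (0.2 rad) on the cup floor within 12 mm of its axis, gripped (over 1 N), pressing on the mixer (over 1.5 N) and at rest; the cup is 3.5 to 10.5 mm down; arm and fingers do not touch the mixer; all three keys are up (1.5 mm) (value of joint cup between 0.0035 and 0.0105 m and contact force between tall_vial and mixer above 1.5 N and contact force between the fingers and tall_vial above 1 N and contact force between each of the arm, the fingers and mixer below 0.5 N and horizontal distance between vial_center and cup_floor below 0.012 m and z of vial_center in the frame of cup_floor between 0.024 and 0.034 m and angle between vial_center's own z axis and vertical below 0.2 rad and value of joint each of round_key, square_key, bar_key below 0.0015 m and linear speed of tall_vial below 0.02 m/s); the arm keeps its last pose, push and grip.
It fails at once if the bar key is pressed (value of joint bar_key above 0.003 m).
It fails at once if the short vial is knocked over or pushed away (distance of short_vial_center from where it was at the start of the episode above 0.03 m or angle between short_vial_center's own z axis and vertical above 0.5 rad).
It fails at once if the dark bottle is knocked over or pushed away (distance of dark_bottle_center from where it was at the start of the episode above 0.03 m or angle between dark_bottle_center's own z axis and vertical above 0.5 rad).
It also fails if it takes over 53 s, if anything falls off the work surface, if the arm or the gripper's body presses on something with over 40 N, if the wrist force passes 120 N, or if a joint passes its speed limit or range.

## Working session

There is one attempt and no reset: what is moved stays moved. The work goes in short steps, Python scripts to look and compute and a tool call to move; the robot and the scene stay as the last step left them, time stands still between calls to the robot, and variables do not carry over. Pictures are saved under pics/ and viewed, at most 10 in all, crops included, and the job is handed in when it is done.

Besides the shell and the picture viewer there is one more tool, called after "Call:" as name(argument=value, ...), one argument or row to a line, values as JSON. jog_arm: Moves the arm, as the interface text tells. Its arguments: {"type":"object","properties":{"moves":{"type":"array"},"force":{"type":"number"}},"required":["moves"]}

```bash
ls; mkdir -p pics
cat > h.py <<'E'
import numpy as np, cv2
from scipy.spatial.transform import Rotation as R
from plant import status, optics, ticket, ctrl
def rot(o):
    o=np.array(o,float)
    if o.shape==(3,3): return o
    return R.from_rotvec(o).as_matrix() if o.size==3 else R.from_quat(o).as_matrix()
def ray(c,u,v,fish=False):
    x=(u-c['cx'])/c['fx']; y=(v-c['cy'])/c['fy']
    if fish:
        r=np.hypot(x,y); s=np.sin(r)/r if r>1e-9 else 1; d=np.array([x*s,-y*s,-np.cos(r)])
    else: d=np.array([x,-y,-1])
    return np.array(c['position']), rot(c['orientation'])@d
def onz(c,u,v,z,fish=False):
    p,d=ray(c,u,v,fish); return p+d*(z-p[2])/d[2]
def proj(c,P,fish=False):
    q=rot(c['orientation']).T@(np.array(P)-c['position']); x,y,z=q[0],-q[1],-q[2]
    if fish:
        r=np.hypot(x,y); t=np.arctan2(r,z); k=t/r if r>0 else 1
    else: k=1/z
    return c['cx']+c['fx']*x*k, c['cy']+c['fy']*y*k
E
python3 - <<'E'
from h import *
s=status.read_state(); print(s, ctrl.nose_length)
for n in("side","top"):
    c=optics.capture(n); cv2.imwrite(f'pics/{n}0.png',c['color']); print({k:v for k,v in c.items() if k!='color'})
E
```

```text
pics
{'t': 0.0, 'qpos': array([-1.18968884,  0.31172994,  0.01399074,  1.51308584, -0.00440231,
        1.31915907, -0.02720924]), 'qvel': array([ 0.00065678, -0.00029779,  0.00189045, -0.00070577, -0.00062554,
       -0.00101578, -0.00025771]), 'tau': array([-1.70792314e-04, -3.79920745e+01,  1.46005629e-01, -2.30587560e+01,
        1.22423292e-02,  1.38461994e-02, -1.37635524e-06]), 'tool_pos': array([0.22537321, 0.50092553, 0.23820706]), 'eef_rot': array([-0.65901944, -3.07128046,  0.00363897]), 'wrist_force': array([0.35650801, 0.62614156, 0.92195045]), 'torque': array([0.00017122, 0.01562607, 0.01101967]), 'grip_force': 0.0, 'width': 1.002899686613207} 0.008
{'fx': 471.369219366985, 'fy': 471.369219366985, 'cx': 309.80393009999557, 'cy': 244.38946412559042, 'position': array([ 0.27047221, -0.72603261,  0.56570105]), 'orientation': array([ 0.9836591 , -0.11108016, -0.22463867])}
{'fx': 539.0968781453049, 'fy': 539.0968781453049, 'cx': 311.4789028671429, 'cy': 228.38161049972481, 'position': array([ 0.37657086, -0.02307125,  1.20422113]), 'orientation': array([ 0.05383878, -0.0479654 , -1.54287222])}
```

View pics/top0.png

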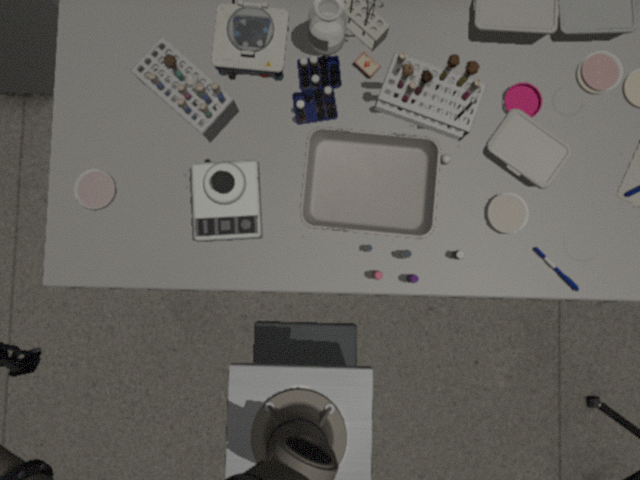

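View pics/side0.png

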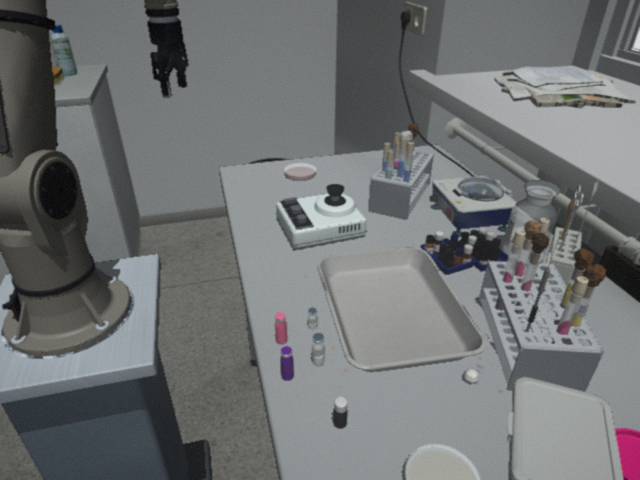

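The top view shows the mixer at (225,200) with its key row at (206–246,225) and cup at (223,181). The row of vials is at (365,247), (401,253) and (459,254), with pink at (377,274) and purple at (412,278). The side view has the candidates at (312,318) short clear, (318,348) taller clear, (340,412) dark bottle, (281,328) pink and (287,363) purple. I choose the clear one at top (401,253) / side (318,348) and check it in a close crop.

Run:
```python
from h import *
t=cv2.imread('pics/top0.png'); s=cv2.imread('pics/side0.png')
a=cv2.resize(t[150:250,180:270],(360,400),interpolation=cv2.INTER_CUBIC)
b=cv2.resize(s[295:435,265:365],(400,560),interpolation=cv2.INTER_CUBIC)
o=np.zeros((560,780,3),np.uint8); o[:400,:360]=a; o[:,370:770]=b
cv2.imwrite('pics/crop0.png',cv2.convertScaleAbs(o,alpha=1.5))
c={}
for n in("side","top"): c[n]=optics.capture(n)
# two-view triangulation
def tri(pt,ps):
    p1,d1=ray(c['top'],*pt);p2,d2=ray(c['side'],*ps)
    k=np.linalg.lstsq(np.c_[d1,-d2],p2-p1,rcond=None)[0];A=p1+k[0]*d1;B=p2+k[1]*d2
    return (A+B)/2,np.linalg.norm(A-B)
for nm,pt,ps in(("tallcap",(401,253),(318,338)),("short",(365,247),(312,310)),("dark",(459,254),(341,402)),("cup",(223,181),(336,189))): print(nm,*tri(pt,ps))
g=cv2.cvtColor(t,cv2.COLOR_BGR2GRAY)[160:245,188:264]
m=cv2.inRange(t,(130,130,130),(255,255,255)); m[:,:185]=0;m[:,270:]=0;m[:155]=0;m[245:]=0
k=max(cv2.findContours(m,0,2)[0],key=cv2.contourArea); print(cv2.contourArea(k),cv2.minAreaRect(k))
d=cv2.inRange(t,(0,0,0),(50,50,50))[155:245,188:264]
for q in cv2.findContours(d,0,2)[0]:
    if cv2.contourArea(q)>20: (x,y),r,an=cv2.minAreaRect(q); print((x+188,y+155),r,an)
```

```text
tallcap [ 0.40472918 -0.21204555  0.04089437] 0.0006799931106746513
short [ 0.41508368 -0.13507202  0.03049161] 0.000945521620758507
dark [ 0.40506946 -0.3364323   0.04189911] 0.0011640444373918332
cup [0.5435399  0.16790594 0.09544297] 0.0027744892768530177
1776.0 ((225.20849609375, 189.2952880859375), (54.20965576171875, 64.41740417480469), 87.51044464111328)
(201.0, 227.0) (14.0, 4.0) 90.0
(210.0, 226.5) (15.0, 6.0) 90.0
(226.0, 225.5) (15.0, 14.0) 90.0
(246.0, 224.0) (14.0, 14.0) 90.0
(222.0, 181.49999809265137) (21.187259674072266, 19.28989028930664) 18.43494987487793
```

View pics/crop0.png

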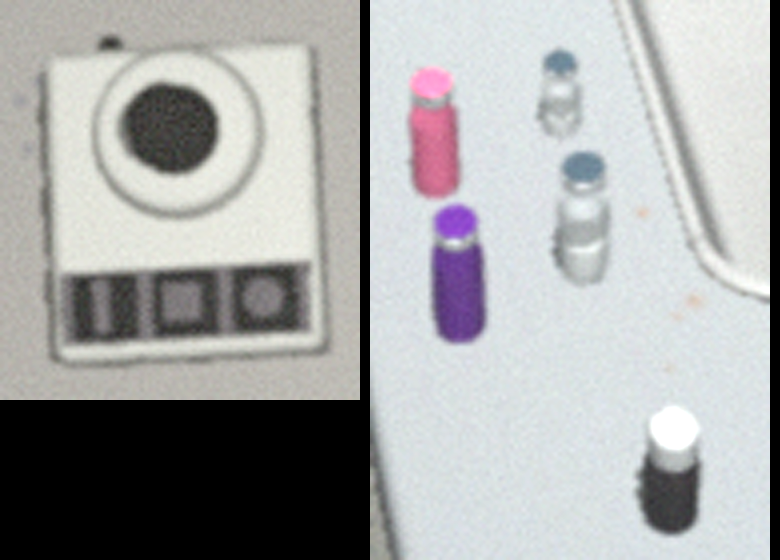

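The crop shows key order left to right in the image as bar, square (226,225), round (246,224.5), with the cup at (222.5,181.7). The tall grey-blue-capped clear vial is the middle one of the row at side (318,340), so the choice holds.

```bash
cat >> h.py <<'E'
def goto(P,Rt=None):
    s=status.read_state(); Rc=rot(s['eef_rot']); d=np.array(P)-s['tool_pos']
    if Rt is None: Rt=Rc
    rv=R.from_matrix(Rc.T@Rt).as_rotvec()
    print('t',s['t'],'tcp',s['tool_pos'].round(4),'turn',rv.round(3),'shift(after turn) mm',(Rt.T@d*1000).round(1),'shift now-frame',(Rc.T@d*1000).round(1),'F',s['wrist_force'].round(1))
def down(yaw=0): return R.from_euler('z',yaw).as_matrix()@np.diag([-1.,1,-1])
E
python3 - <<'E'
from h import *
c=optics.capture('top')
P={n:onz(c,u,v,z) for n,u,v,z in(("round",246.2,224.5,.066),("square",226.2,225,.066),("bar",205,226,.066),("cuprim",222.5,181.7,.098),("tall",401,253,.057),("short",365,247,.039),("dark",459,254,.046))}
for k,v in P.items(): print(k,v.round(4))
r=P['round']-P['bar']; yaw=np.arctan2(r[0],-r[1]); print('yaw',yaw)
for y in(0,yaw): goto([P['round'][0],P['round'][1],0.13],down(y))
E
```

```text
round [0.4551 0.1206 0.066 ]
square [0.4529 0.1629 0.066 ]
bar [0.4496 0.2078 0.066 ]
cuprim [0.5403 0.1688 0.098 ]
tall [ 0.404  -0.2094  0.057 ]
short [ 0.4153 -0.1344  0.039 ]
dark [ 0.4055 -0.3355  0.046 ]
yaw 0.0637004229544187
t 0.25 tcp [0.2255 0.5013 0.2388] turn [-0.001 -0.    -0.423] shift(after turn) mm [-229.6 -380.7  108.8] shift now-frame [-365.5 -252.8  109.1] F [-0.2  0.   0.8]
t 0.25 tcp [0.2255 0.5013 0.2388] turn [-0.001 -0.    -0.486] shift(after turn) mm [-204.9 -394.5  108.8] shift now-frame [-365.5 -252.8  109.1] F [-0.2  0.   0.8]
```

Call:
jog_arm(
  moves=[0, 0, 0, 0, 0, -0.162, 0, 0, 0, 0, 0, 0, -0.162, 0, 0, 0, 0, 0, 0, -0.162, 0, -26, -49, 10, 0, 0, 0, 0, -26, -49, 10, 0, 0, 0, 0, -26, -49, 10, 0, 0, 0, 0, -26, -49, 10, 0, 0, 0, 0, -26, -49, 10, 0, 0, 0, 0, -26, -49, 10, 0, 0, 0, 0, -26, -49, 10, 0, 0, 0, 0, -26, -49, 10, 0, 0, 0, 0],
)

```text
t: 1.62
tool_pos: [0.4588, 0.1221, 0.1592]
eef_rot: [-0.1, 3.139, 0.001]
wrist_force: [0.5, 0.8, -0.6]
width: -0.001
grip_force: 0.0
```

Run:
```python
from h import *
goto([.4551,.1206,.10],down(.064)); c=optics.capture('wrist'); cv2.imwrite('pics/w1.png',c['color'])
print(c['position'],c['orientation'],c['fx'],c['cx'],c['cy'])
for n,p in(("round",[.4551,.1206,.066]),("square",[.4529,.1629,.066]),("bar",[.4496,.2078,.066]),("cup",[.5403,.1688,.098])): print(n,np.round(proj(c,p,True),1))
```

```text
t 1.625 tcp [0.4588 0.1221 0.1592] turn [ 0.     0.001 -0.   ] shift(after turn) mm [ 3.8 -1.3 59.2] shift now-frame [ 3.8 -1.3 59.2] F [ 0.5  0.8 -0.6]
[0.38216297 0.11661031 0.29404287] [-0.23014807 -0.24752435  1.61942447] 371.64829954431775 316.9990609167206 235.6562440660967
round [315.6 238.7]
square [380.6 239.3]
bar [445.7 238.4]
cup [379.3 377.7]
```

View pics/w1.png

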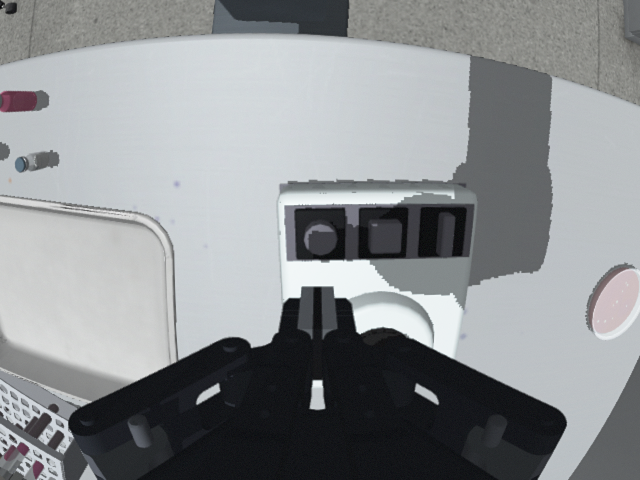

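The wrist view shows the round key top at about (321,236), square (386,235), bar (446,231), all within a few mm of the top-view estimate. I'll cast these rays and press.

Run:
```python
from h import *
c=optics.capture('wrist')
for n,u,v in(("round",321,236),("square",386,235),("bar",446,231)): print(n,onz(c,u,v,.066,True).round(4))
goto([.4555,.118,.076],down(.064))
```

```text
round [0.4566 0.1132 0.066 ]
square [0.4537 0.1551 0.066 ]
bar [0.4488 0.1958 0.066 ]
t 1.725 tcp [0.4605 0.1154 0.1586] turn [-0.005  0.    -0.013] shift(after turn) mm [ 4.8  2.9 82.6] shift now-frame [ 4.9  3.3 82.5] F [-1.3  0.2  0.2]
```

Call:
jog_arm(
  moves=[0, 0, 0, 0, 0, 0, 0, 0, 0, 0, 0, 0, 0, 0],
)

```text
t: 1.98
tool_pos: [0.4574, 0.1253, 0.1594]
eef_rot: [0.104, -3.14, -0.001]
wrist_force: [0.6, 0.5, -0.5]
width: -0.001
grip_force: 0.0
```

Run:
```python
from h import *
goto([.4555,.12,.076],down(.064)); c=optics.capture('wrist'); cv2.imwrite('pics/w2.png',c['color']); goto([.4555,.12,.076],down(.064))
for n,p in(("round",[.4551,.1206,.066]),("square",[.4529,.1629,.066]),("bar",[.4496,.2078,.066])): print(n,np.round(proj(c,p,True),1))
cr=c['color'][190:280,270:490]; cv2.imwrite('pics/w2c.png',cv2.resize(cr,None,fx=3.5,fy=3.5,interpolation=cv2.INTER_CUBIC))
```

```text
t 1.975 tcp [0.4574 0.1253 0.1594] turn [ 0.001 -0.     0.002] shift(after turn) mm [ 2.3 -5.1 83.4] shift now-frame [ 2.3 -5.2 83.4] F [ 0.6  0.5 -0.5]
t 2.025 tcp [0.4575 0.1253 0.1595] turn [0.001 0.    0.003] shift(after turn) mm [ 2.3 -5.2 83.5] shift now-frame [ 2.3 -5.3 83.5] F [-0.6  0.   0.4]
round [310.5 240.4]
square [375.5 241.2]
bar [440.8 240.4]
```

View pics/w2c.png

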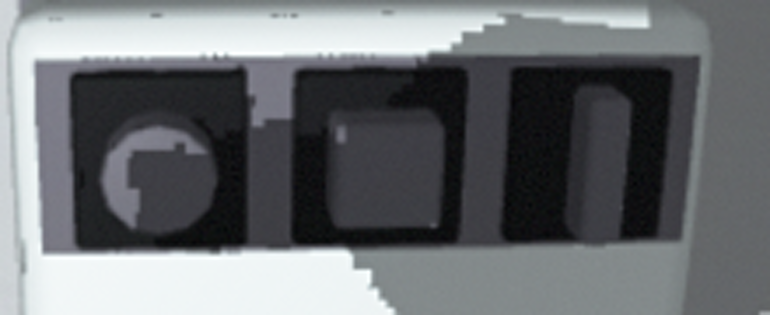

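The crop shows the round top at full-image (315.4,241.4), square (381,240.6), bar at far right (443,237). The round key is about 3 mm more to +y than the top-view estimate, so I average the two and press.

Call:
jog_arm(
  moves=[2.5, -2.8, 16, 0, 0, 0, 0, 0, 0, 16, 0, 0, 0, 0, 0, 0, 16, 0, 0, 0, 0, 0, 0, 16, 0, 0, 0, 0, 0, 0, 16, 0, 0, 0, 0, 0, 0, 6, 0, 0, 0, 0, 0, 0, 6, 0, 0, 0, 0, 0, 0, 0, 0, 0, 0, 0, 0, 0, 0, 0, 0, 0, 0],
)

```text
t: 3.15
tool_pos: [0.4549, 0.1217, 0.0681]
eef_rot: [0.101, -3.139, -0.002]
wrist_force: [-3.2, 1.0, 5.3]
width: 0.0
grip_force: 2.8
```

Call:
jog_arm(
  moves=[0, 0, 3, 0, 0, 0, 0, 0, 0, 0, 0, 0, 0, 0],
)

```text
t: 3.4
tool_pos: [0.455, 0.1217, 0.0677]
eef_rot: [0.101, -3.139, -0.003]
wrist_force: [-9.5, -2.0, 25.5]
width: 0.001
grip_force: 12.5
```

Call:
jog_arm(
  moves=[0, 0, -14, 0, 0, 0, 0, 0, 0, -14, 0, 0, 0, 0, 0, 14, 0, 0, 0, 0, 0, 0, 15, 0, 0, 0, 0, 0, 0, 14, 0, 0, 0, 0, 0, 0, 0, 0, 0, 0, 0, 0, 0, 0, 9, 0, 0, 0, 0, 0, 0, 9, 0, 0, 0, 0, 0, 0, 6, 0, 0, 0, 0, 0, 0, 3, 0, 0, 0, 0, 0, 0, 0, 0, 0, 0, 0],
)

```text
t: 4.78
tool_pos: [0.4529, 0.1627, 0.0678]
eef_rot: [0.098, -3.139, -0.0]
wrist_force: [-6.3, -3.4, 22.8]
width: -0.0
grip_force: 10.8
```

Call:
jog_arm(
  moves=[0, 0, -35, 0, 0, 0.064, 0, 0, 0, -35, 0, 0, 0, 0, 5.5, -42, 0, 0, 0, 0, 70, 5.5, -42, 0, 0, 0, 0, 70, 5.5, -42, 0, 0, 0, 0, 70, 5.5, -42, 0, 0, 0, 0, 70, 5.5, -42, 0, 0, 0, 0, 70, 5.5, -42, 0, 0, 0, 0, 70, 5.5, -42, 0, 0, 0, 0, 70, 5.5, -42, 0, 0, 0, 0, 70, 4, -37, 0, 0, 0, 0, 70, 0, 0, 0, 0, 0, 0, 70],
)

```text
t: 6.28
tool_pos: [0.4033, -0.2133, 0.1352]
eef_rot: [-0.013, -3.141, 0.003]
wrist_force: [-0.1, 0.9, -0.8]
width: 0.697
grip_force: 0.0
```

Call:
jog_arm(
  moves=[0, 0, 0, 0, 0, 0, 70, 0, 0, 0, 0, 0, 0, 70, 0, 0, 0, 0, 0, 0, 70],
)

```text
t: 6.65
tool_pos: [0.405, -0.2083, 0.1352]
eef_rot: [0.002, -3.141, -0.001]
wrist_force: [-0.7, 0.5, -0.2]
width: 0.701
grip_force: 0.0
```

Run:
```python
from h import *
c=optics.capture('wrist'); cv2.imwrite('pics/w3.png',c['color'])
for n,p in(("tall",[.4045,-.2105,.057]),("tallfoot",[.4045,-.2105,0])): print(n,np.round(proj(c,p,True),1))
goto([.4045,-.2105,.08],down(0))
```

```text
tall [314.1 251.4]
tallfoot [314.5 226. ]
t 6.7 tcp [ 0.405  -0.2085  0.1353] turn [0.    0.    0.001] shift(after turn) mm [ 0.5 -2.  55.3] shift now-frame [ 0.5 -2.  55.3] F [-0.  -0.3 -0.2]
```

View pics/w3.png

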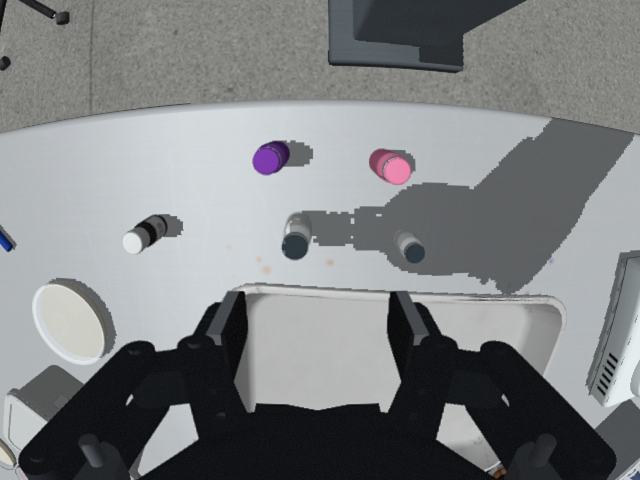

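The wrist view shows the tall vial's cap at (295,246), the short vial (413,250), dark bottle (133,243), purple (268,158) and pink (390,168). The tall vial is left of the prediction, so I'll measure it by colour in all views.

Run:
```python
from h import *
w=optics.capture('wrist')
print('wrist cap',onz(w,295,246,.057,True),'short',onz(w,413,250,.039,True),'dark',onz(w,133,243,.046,True))
for n,im,(x0,x1,y0,y1) in(("top",'pics/top0.png',(350,475,235,265)),("side",'pics/side0.png',(300,330,300,370)),("wrist",'pics/w3.png',(280,312,210,262))):
    t=cv2.imread(im).astype(int)[y0:y1,x0:x1]; m=((t[...,0]-t[...,2]>14)&(t.sum(2)<400)).astype(np.uint8)
    for k,st,ce in zip(range(9),*cv2.connectedComponentsWithStats(m)[2:]):
        if k and st[4]>5: print(n,st[4],(ce+[x0,y0]).round(1))
```

```text
wrist cap [ 0.40102663 -0.22230361  0.057     ] short [ 0.41021926 -0.14412735  0.039     ] dark [ 0.40314939 -0.33643068  0.046     ]
side 32 [312.1 309.9]
side 63 [317.7 336.3]
wrist 449 [294.2 246.8]
```

Run:
```python
from h import *
s=optics.capture('side'); print(onz(s,317.7,336.3,.055), onz(s,312.1,309.9,.037))
w=optics.capture('wrist'); print(onz(w,294.2,246.8,.057,True))
goto([.402,-.222,.032],down(0))
```

```text
[ 0.40191615 -0.22230999  0.055     ] [ 0.41308512 -0.14199144  0.037     ]
[ 0.40148446 -0.22322504  0.057     ]
t 6.85 tcp [ 0.4049 -0.2091  0.1353] turn [0. 0. 0.] shift(after turn) mm [  2.9 -12.9 103.3] shift now-frame [  2.9 -12.9 103.3] F [-0.3 -0.8 -0.8]
```

Call:
jog_arm(
  moves=[1.5, -6.7, 0, 0, 0, 0, 70, 1.5, -6.7, 0, 0, 0, 0, 70, 0, 0, 18, 0, 0, 0, 60, 0, 0, 18, 0, 0, 0, 60, 0, 0, 18, 0, 0, 0, 60, 0, 0, 18, 0, 0, 0, 60, 0, 0, 18, 0, 0, 0, 60, 0, 0, 13, 0, 0, 0, 60, 0, 0, 0, 0, 0, 0, 60, 0, 0, 0, 0, 0, 0, 60],
  force=40,
)

```text
t: 8.1
tool_pos: [0.4022, -0.2233, 0.0328]
eef_rot: [0.002, 3.141, -0.001]
wrist_force: [0.4, 0.7, 0.6]
width: 0.598
grip_force: 0.0
```

Run:
```python
from h import *
goto([.402,-.2225,.032],down(0)); c=optics.capture('wrist'); im=c['color']
cv2.imwrite('pics/w4.png',cv2.resize(im[180:420,180:460],None,fx=2,fy=2))
```

```text
t 8.1 tcp [ 0.4022 -0.2233  0.0328] turn [-0.001  0.001 -0.001] shift(after turn) mm [0.2 0.8 0.8] shift now-frame [0.2 0.8 0.8] F [0.4 0.7 0.6]
```

View pics/w4.png

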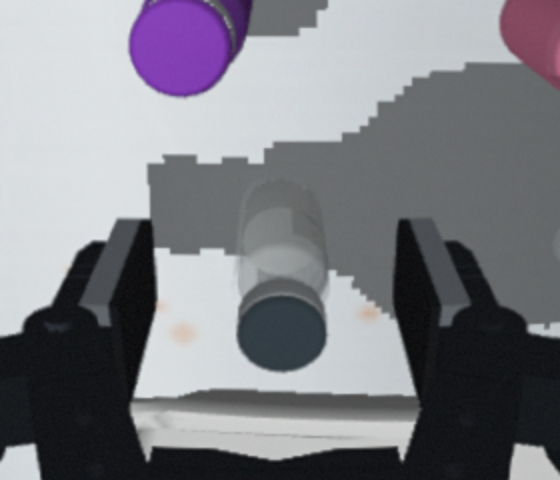

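The crop shows the vial (cap at (281,333), full image about (320,346)) centred between the open pads. I close the gripper.

Call:
jog_arm(
  moves=[0, 0, 0, 0, 0, 0, 10, 0, 0, 0, 0, 0, 0, 10, 0, 0, 0, 0, 0, 0, 10, 0, 0, 0, 0, 0, 0, 10, 0, 0, 0, 0, 0, 0, 10, 0, 0, 0, 0, 0, 0, 10],
  force=40,
)

```text
t: 8.9
tool_pos: [0.4021, -0.223, 0.0327]
eef_rot: [0.001, 3.141, -0.0]
wrist_force: [-0.9, 0.5, 4.3]
width: 0.214
grip_force: 39.2
```

Call:
jog_arm(
  moves=[0, 0, -25, 0, 0, 0, 10, 0, 0, -40, 0, 0, 0, 10, 0, 0, -40, 0, 0, 0, 10, 0, 0, -35, 0, 0, 0, 10, 0, 0, 0, 0, 0, 0, 10],
  force=40,
)

```text
t: 9.52
tool_pos: [0.4034, -0.2239, 0.1746]
eef_rot: [0.001, 3.136, -0.003]
wrist_force: [-0.0, 0.2, -0.8]
width: 0.215
grip_force: 39.1
```

Call:
jog_arm(
  moves=[-14, 39, 0, 0, 0, 0, 10, -14, 39, 0, 0, 0, 0, 10, -14, 39, 0, 0, 0, 0, 10, -14, 39, 0, 0, 0, 0, 10, -14, 39, 0, 0, 0, 0, 10, -14, 39, 0, 0, 0, 0, 10, -14, 39, 0, 0, 0, 0, 10, -14, 39, 0, 0, 0, 0, 10, -14, 39, 0, 0, 0, 0, 10, -10, 30, 0, 0, 0, 0, 10, -5, 11, 0, 0, 0, 0, 10, 0, 0, 0, 0, 0, 0, 10],
  force=40,
)

```text
t: 11.02
tool_pos: [0.5424, 0.1686, 0.171]
eef_rot: [-0.0, -3.139, 0.002]
wrist_force: [-1.1, -0.8, -0.7]
width: 0.216
grip_force: 39.1
```

Call:
jog_arm(
  moves=[0, 0, 0, 0, 0, 0, 10, 0, 0, 0, 0, 0, 0, 10, 0, 0, 0, 0, 0, 0, 10, 0, 0, 0, 0, 0, 0, 10],
  force=40,
)

```text
t: 11.52
tool_pos: [0.543, 0.1687, 0.1725]
eef_rot: [0.002, 3.141, 0.0]
wrist_force: [-0.6, 0.0, -1.1]
width: 0.214
grip_force: 39.1
```

Run:
```python
from h import *
goto([.5435,.169,.172],down(0)); c={n:optics.capture(n) for n in('wrist','side')}
goto([.5435,.169,.172],down(0))
o=np.zeros((480,790,3),np.uint8); o[:,:400]=cv2.resize(c['wrist']['color'][240:480,220:420],(400,480)); o[:,405:785]=cv2.resize(c['side']['color'][120:264,270:384],(380,480),interpolation=cv2.INTER_CUBIC)
cv2.imwrite('pics/w5.png',o)
for P in([.5435,.169,.098],[.5435,.169,.089]): print(np.round(proj(c['wrist'],P,True),1),np.round(proj(c['side'],P),1))
s=status.read_state()['tool_pos']; print('foot',[np.round(proj(c[n],s-[0,0,.0327],n=='wrist'),1) for n in c])
```

```text
t 11.525 tcp [0.543  0.1687 0.1725] turn [ 0.     0.    -0.001] shift(after turn) mm [-0.5  0.3  0.5] shift now-frame [-0.5  0.3  0.5] F [-0.6  0.  -1.1]
t 11.625 tcp [0.543  0.1689 0.1724] turn [ 0.     0.    -0.001] shift(after turn) mm [-0.5  0.1  0.4] shift now-frame [-0.5  0.1  0.4] F [ 0.2  0.5 -0.2]
[318.3 255. ] [335.2 187.8]
[318.3 250. ] [335.2 191.5]
foot [array([318.6, 283.1]), array([335.4, 170.4])]
```

View pics/w5.png

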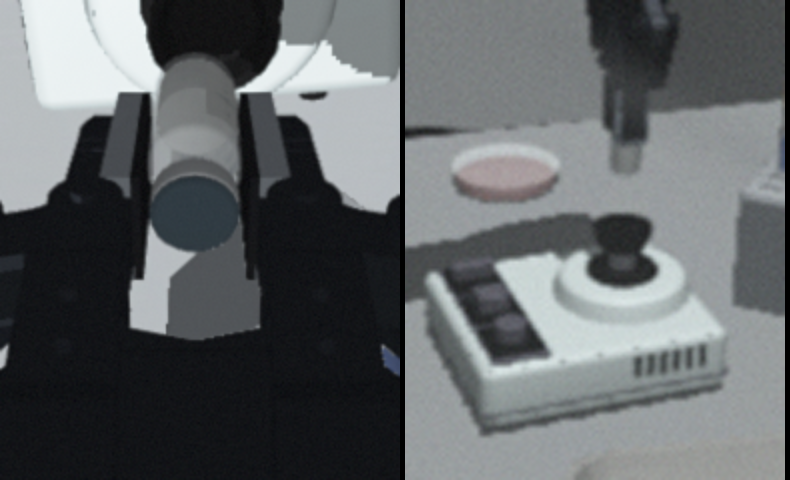

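The left crop (wrist) shows the vial upright between the pads, with the cup behind it centred at about x=214, full image (327,250), i.e. a few mm to +y. The right crop (side) shows the foot at (336,171) over the cup rim at (335,187). I'll measure the cup edges.

Run:
```python
from h import *
c=optics.capture('wrist'); g=cv2.cvtColor(c['color'],cv2.COLOR_BGR2GRAY)
E=[]
for v in range(226,282,4):
    r=g[v,270:385]<60
    if r.any():
        x=np.where(r)[0]+270; print(v,x.min(),x.max())
m=(g<60).astype(np.uint8); m[:180]=0; print('top row', np.where(m[:, 320:335].any(1))[0][:1])
```

```text
226 293 357
230 291 359
234 290 360
238 290 360
242 290 360
246 291 359
250 292 358
254 293 359
258 294 358
262 295 357
266 296 356
270 298 353
274 301 351
278 335 346
top row [205]
```

Run:
```python
from h import *
c=optics.capture('wrist'); print(onz(c,325,241.5,.098,True),[onz(c,u,241,.098,True)[1] for u in(290,360)],[onz(c,325,v,.098,True)[0] for v in(205,278)])
s=optics.capture('side'); print(onz(s,335.1,186.8,.098))
goto([.54,.172,.172],down(0))
```

```text
[0.53490362 0.1732911  0.098     ] [np.float64(0.1525305344103747), np.float64(0.1941387594798632)] [np.float64(0.5127772096020251), np.float64(0.558507935741901)]
[0.54458523 0.17378555 0.098     ]
t 11.775 tcp [0.543  0.1691 0.1723] turn [ 0.    -0.    -0.001] shift(after turn) mm [3.  2.9 0.3] shift now-frame [3.  2.9 0.3] F [-0.   0.1  0.7]
```

Call:
jog_arm(
  moves=[0.5, 4.5, 0, 0, 0, 0, 10, 0, 0, 10, 0, 0, 0, 10, 0, 0, 10, 0, 0, 0, 10, 0, 0, 10, 0, 0, 0, 10, 0, 0, 8, 0, 0, 0, 10, 0, 0, 6, 0, 0, 0, 10, 0, 0, 0, 0, 0, 0, 10, 0, 0, 0, 0, 0, 0, 10, 0, 0, 0, 0, 0, 0, 10],
  force=40,
)

```text
t: 12.9
tool_pos: [0.5428, 0.1736, 0.1288]
eef_rot: [0.001, 3.141, 0.001]
wrist_force: [-0.6, 0.1, -0.3]
width: 0.212
grip_force: 39.1
```

Run:
```python
from h import *
goto([.5425,.1735,.1147],down(0)); c={n:optics.capture(n) for n in('wrist','side')}
goto([.5425,.1735,.1147],down(0))
o=np.zeros((480,790,3),np.uint8); o[:,:400]=cv2.resize(c['wrist']['color'][200:440,220:420],(400,480)); o[:,405:785]=cv2.resize(c['side']['color'][140:236,298:374],(380,480),interpolation=cv2.INTER_CUBIC)
cv2.imwrite('pics/w6.png',o)
```

```text
t 12.9 tcp [0.5428 0.1736 0.1288] turn [ 0.     0.001 -0.001] shift(after turn) mm [ 0.3 -0.1 14.1] shift now-frame [ 0.4 -0.1 14.1] F [-0.6  0.1 -0.3]
t 13.0 tcp [0.5427 0.1736 0.1287] turn [ 0.     0.001 -0.001] shift(after turn) mm [ 0.2 -0.1 14. ] shift now-frame [ 0.3 -0.1 14. ] F [-1.1  0.2  0.1]
```

View pics/w6.png

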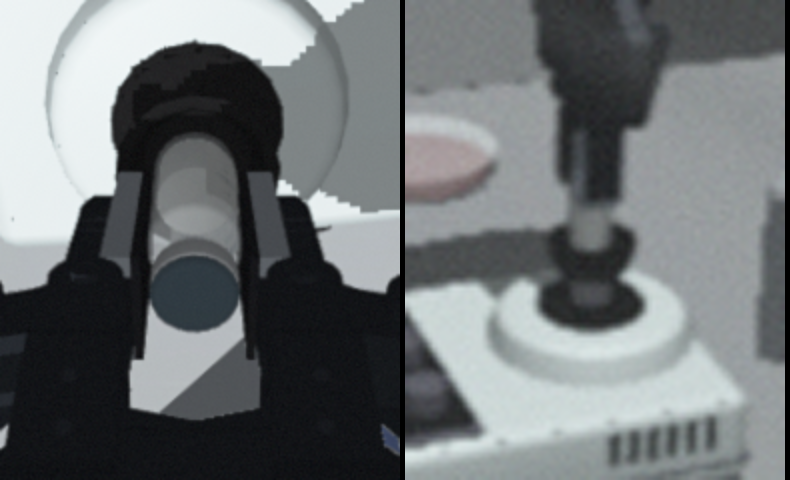

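Both crops show the vial foot inside the cup and centred (side: vial at x≈590, rim centre 593; wrist: vial 196, cup 198). I press on, watching force.

Call:
jog_arm(
  moves=[0, 0, 4, 0, 0, 0, 10, 0, 0, 3, 0, 0, 0, 10, 0, 0, 3, 0, 0, 0, 10, 0, 0, 2, 0, 0, 0, 10, 0, 0, 0, 0, 0, 0, 10, 0, 0, 0, 0, 0, 0, 10, 0, 0, 0, 0, 0, 0, 10],
  force=40,
)

```text
t: 13.88
tool_pos: [0.5425, 0.1735, 0.1165]
eef_rot: [0.001, 3.142, 0.0]
wrist_force: [-1.3, -0.7, 5.2]
width: 0.213
grip_force: 39.2
```

Call:
jog_arm(
  moves=[0, 0, 1.7, 0, 0, 0, 10, 0, 0, 0, 0, 0, 0, 10, 0, 0, 0, 0, 0, 0, 10, 0, 0, 0, 0, 0, 0, 10, 0, 0, 0, 0, 0, 0, 10],
  force=40,
)

```text
t: 14.5
tool_pos: [0.5425, 0.1735, 0.1147]
eef_rot: [0.001, 3.142, 0.0]
wrist_force: [-2.0, -0.1, 4.9]
width: 0.213
grip_force: 39.3
```

Run:
```python
from h import *
F=[]
for i in range(6): s=status.read_state(); F.append(s['wrist_force']); c=optics.capture('side')
print(np.mean(F,0),s['tool_pos'],s['grip_force'],s['t'])
w=optics.capture('wrist')
o=np.zeros((480,790,3),np.uint8); o[:,:400]=cv2.resize(w['color'][200:440,220:420],(400,480)); o[:,405:785]=cv2.resize(c['color'][140:236,298:374],(380,480),interpolation=cv2.INTER_CUBIC)
cv2.imwrite('pics/w7.png',o)
```

```text
[-1.94814782 -0.34994529  5.17735386] [0.54253685 0.17356544 0.11473676] 39.277018904685974 14.75
```

View pics/w7.png

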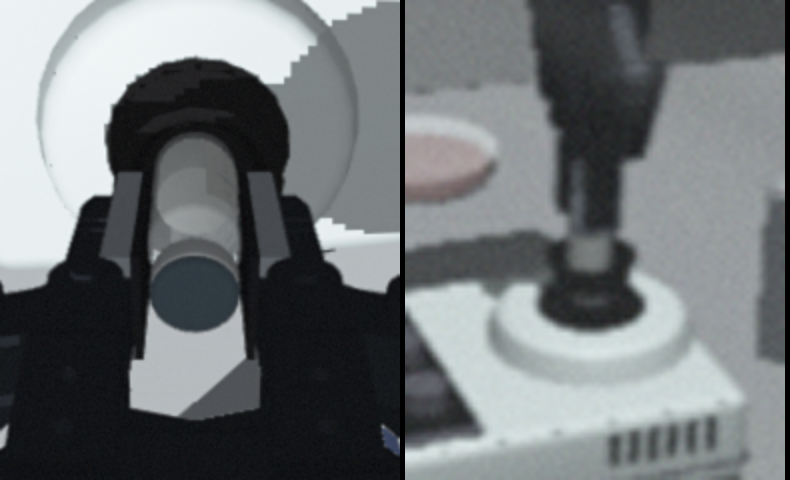

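The crops show the vial still upright in the grip, seated in the lowered cup, with the fingers clear of the rim. The force of about 5.3 N corresponds to about 6 mm of travel.

```bash
python3 -c "
from plant import ticket; print(ticket.sign_off())"
```

```text
the job is handed in; nothing more can be done
None
```

The job is handed in, result not reported: I pressed the round key then the square key, and the tall vial is gripped upright in the cup, pressing it down about 6–7 mm (about 5 N at the wrist).

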